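Stroke the parts strip shut

TASK

Close the parts strip before it is put away: run the fingertips lightly along the row of four white flip lids, starting from the strip's flat grey label end (the side each lid is hinged on), so that one lid after the other folds down under the fingertips and ends fully shut. Do not lift, tip, press hard on or shove the strip, leave the lampholder, terminals and tape beside it where they are, and come away clear at the end.

Things in the scene. Friction and masses are not known exactly. Their poses are not given: they have to be found in the camera images.
- strip: Grey plastic parts strip, 202 (x) x 56 (y) x 34 (z) mm, 0.9 kg, standing loose on rubber feet: four compartments in a row, 40 mm apart, each with a white flip lid, then a flat solid label end without lid. Origin: centre of the underside; z up, +x along the row to the label end (x = +63 to +101 mm). Shut lids and label end form one level top 34 mm above the underside; open lids reach up to 72 mm.
- label_end (a point): Point on the flat top of the label end, on the row's centre line, 15 mm from the strip's end, 34 mm above the underside; clear of open lids by 15 mm or more. Fingertips drawn from here along the row at the height of this top, or 1 mm over it, fold the lids shut; pressed down hard they drag the strip along.
- lid_0 (a joint): Hinge of the white flip lid nearest the label end, across the row at x = 61 mm of the strip, 32 mm up, at the lid's edge toward the label end: 0 rad = shut (stop), grows as it opens (stands up, then leans toward the label end), to 1.95; starts at 0.5 to 1.7. Light friction (0.006 N m): stays where left; pushed toward the strip's -x it folds shut.
- lid_0_edge (a point): Middle of the free edge, upper side, of the white lid nearest the label end (lid 37 mm long from hinge to free edge, 55 mm wide, 3 mm thick); moves with the lid.
- spot_0 (a point): Fixed point of the strip: where the middle of the top of that lid (nearest the label end) lies when it is shut, 34 mm above the underside.
- lid_1 (a joint): Hinge of the white flip lid second from the label end, across the row at x = 21 mm of the strip, 32 mm up, at the lid's edge toward the label end: 0 rad = shut (stop), grows as it opens (stands up, then leans toward the label end), to 1.95; starts at 0.5 to 1.7. Light friction (0.006 N m): stays where left; pushed toward the strip's -x it folds shut.
- lid_1_edge (a point): Middle of the free edge, upper side, of the white lid second from the label end (lid 37 mm long from hinge to free edge, 55 mm wide, 3 mm thick); moves with the lid.
- spot_1 (a point): Fixed point of the strip: where the middle of the top of that lid (second from the label end) lies when it is shut, 34 mm above the underside.
- lid_2 (a joint): Hinge of the white flip lid third from the label end, across the row at x = -19 mm of the strip, 32 mm up, at the lid's edge toward the label end: 0 rad = shut (stop), grows as it opens (stands up, then leans toward the label end), to 1.95; starts at 0.5 to 1.7. Light friction (0.006 N m): stays where left; pushed toward the strip's -x it folds shut.
- lid_2_edge (a point): Middle of the free edge, upper side, of the white lid third from the label end (lid 37 mm long from hinge to free edge, 55 mm wide, 3 mm thick); moves with the lid.
- spot_2 (a point): Fixed point of the strip: where the middle of the top of that lid (third from the label end) lies when it is shut, 34 mm above the underside.
- lid_3 (a joint): Hinge of the white flip lid farthest from the label end, across the row at x = -59 mm of the strip, 32 mm up, at the lid's edge toward the label end: 0 rad = shut (stop), grows as it opens (stands up, then leans toward the label end), to 1.95; starts at 0.5 to 1.7. Light friction (0.006 N m): stays where left; pushed toward the strip's -x it folds shut.
- lid_3_edge (a point): Middle of the free edge, upper side, of the white lid farthest from the label end (lid 37 mm long from hinge to free edge, 55 mm wide, 3 mm thick); moves with the lid.
- spot_3 (a point): Fixed point of the strip: where the middle of the top of that lid (farthest from the label end) lies when it is shut, 34 mm above the underside.
- lampholder: Black round lampholder, 48 x 46 x 37 mm, standing beside the strip, loose; origin at the centre of its underside. To be left alone.
- terminals: Cream screw-terminal strip, 17 x 33 x 14 mm, lying beside the parts strip, loose; origin at the centre of its underside. To be left alone.
- tape: Roll of yellow tape, 50 mm across, 15 mm high, lying flat beside the strip, loose; origin at the centre of its underside. To be left alone.

How it is judged:
On the way, in this order (a step that is already met when the one before it is completed fails the run):
1. the fingertips pass low over the middle of the lid nearest the label end and that lid is folded down under them (horizontal distance between the grasp point and spot_0 below 0.018 m and z of the grasp point in the frame of strip below 0.075 m and value of joint lid_0 below 0.15 rad), for 0.05 s.
2. the fingertips pass low over the middle of the lid second from the label end and that lid is folded down under them (horizontal distance between the grasp point and spot_1 below 0.018 m and z of the grasp point in the frame of strip below 0.075 m and value of joint lid_1 below 0.15 rad), for 0.05 s.
3. the fingertips pass low over the middle of the lid third from the label end and that lid is folded down under them (horizontal distance between the grasp point and spot_2 below 0.018 m and z of the grasp point in the frame of strip below 0.075 m and value of joint lid_2 below 0.15 rad), for 0.05 s.
4. the fingertips pass low over the middle of the lid farthest from the label end and that lid is folded down under them (horizontal distance between the grasp point and spot_3 below 0.018 m and z of the grasp point in the frame of strip below 0.075 m and value of joint lid_3 below 0.15 rad), for 0.05 s.
At the end, for the whole second after the job is handed in: All four lids shut (each within 0.06 rad, a gap of about 2 mm at the free edge); the strip level, at rest and within 20 mm of where it stood; lampholder, terminals and tape within 15 mm of where they lay (value of joint each of lid_0, lid_1, lid_2, lid_3 below 0.06 rad and distance of strip from where it was at the start of the episode below 0.02 m and angle between strip's own z axis and vertical below 0.03 rad and linear speed of strip below 0.01 m/s and distance of each of lampholder, terminals, tape from where it was at the start of the episode below 0.015 m); the robot touches nothing.
It fails at once if the strip is lifted or tipped (height (world z) of strip above 0.008 m or angle between strip's own z axis and vertical above 0.08 rad).
It fails at once if the strip is shoved more than 30 mm (distance of strip from where it was at the start of the episode above 0.03 m).
It fails at once if the strip or its lids are hit or pressed harder than 40 N (contact force between any of the fingers, the arm and strip above 40 N).
It fails at once if the lampholder, the terminals or the tape is moved (distance of any of lampholder, terminals, tape from where it was at the start of the episode above 0.02 m).
It also fails if it takes over 45 s, if anything falls off the work surface, if the arm or the gripper's body presses on something with over 40 N, if the wrist force passes 120 N, or if a joint passes its speed limit or range.

ROBOT

A 6-joint arm with a two-finger parallel gripper is mounted at the origin on a cart in front of the work surface, level with it; the furniture and walls round the work are solid. World frame = base frame: x ahead of the robot, y to its left, z up, the work surface at z = 0. Lengths are in m, angles in rad, forces in N, time in s.
With the tool pointing down it reaches from about 0.375 to 0.9 m from the base axis. Payload 3.1 kg.
Tool frame: the origin (TCP) lies midway between the tips of the shut fingers; the grasp point (between the pads) lies 19 mm behind it; z points along the fingers, y is the line along which they close (so a half turn about z gives the same grasp; the last joint's range is limited). The gripper opens to 87 mm and grips with 3 to 60 N. Pads are 19 mm wide; open, the fingers measure 117 mm over their backs; the gripper's body (75 mm by 190 mm) begins 51 mm behind the grasp point.
Start: joints at [-1.286, 0.527, 1.433, -0, 1.181, -0.178], TCP at [0.279, -0.559, 0.223] pointing down, gripper open.
Joint ranges: [-3.08, 3.08], [-0.75, 2.2], [0.22, 2.44], [-1.43, 4.57], [0, 2.65], [-2.85, 2.85]. Speed limits (rad/s): [2.79, 2.79, 3.14, 3.14, 3.14, 3.14].

INTERFACE

Orientations are given as a unit quaternion [w, x, y, z].
In Python, from rig import ctrl gives the robot as it stands.
- The arm moves only by the tool advance, called after ">>>" as name(argument=value, ...) on one line, values as JSON. Schema: {"type":"object","properties":{"ticks":{"type":"array","items":{"type":"array","items":{"type":"number"},"minItems":7,"maxItems":7},"minItems":1,"maxItems":12},"force":{"type":"number"},"only":{"type":"string"},"quiet":{"type":"boolean"},"lines":{"type":"string"}},"required":["ticks"],"additionalProperties":false}. ticks is a list of rows, 1 to 12 of them, each of 7 numbers: the finger opening in m, then dx, dy, dz in parts of the range, where 1.0 means 0.6 m, then a rotation vector rx, ry, rz in a scale on which 1.0 is pi rad; each row is the pose to reach, as a shift and turn from the pose commanded when the call began, along the tool's axes at that moment; what a row does not reach only later rows make up. A row lasts 1/12 s, in which the tool goes at most 0.0417 m and 0.125 rad, less where a joint would pass 70% of its speed; a pose out of reach is approached as far as the arm can. The fingers move at their own pace and stop on an object; force is the grip in N (left out, the last holds). Time passes only in rows, so rows that do not move let the fingers close. The tool returns the time, the measured TCP pose, the force, the opening and the grip force at its end. only (a regular expression) keeps the lines of the reply that match it, lines (a string "A,B") keeps lines A to B, and quiet returns only ok. Input that does not fit is refused with a message, and nothing moves.
- ctrl.get_obs(): the state, without advancing time (a new reading comes with each control period).
- ctrl.snapshot(name): name is "side" or "top"; returns a dict with "pixels" (384x512x3 uint8, blue, green, red), "fx", "fy", "cx", "cy" (pixels), "position" and "rotation" of the camera in the world. Camera axes: x right, y up, looking along -z (the intrinsics and any distortion apply to the point x, -y, -z); pixel columns grow to the right and rows downward; lengths in m; the calibration is good to about 2 mm. A picture is of the moment at which its call begins. There is no depth.
- ctrl.finish_job(): hands the job in; it is judged then, once.
The state is a dict: "clock": time; "joint_positions": joint angles; "joint_vel": joint speeds; "joint_efforts": joint torques, N m; "tcp_pos": TCP position; "ee_rot": TCP orientation; "wrist_force": force on the tool from outside, world axes, zero at the start; "wrist_torque": the same for the moment, N m; "gripper_width": finger opening in m; "finger_force": force on a finger pad.
Only numpy, scipy, OpenCV 4.12 (cv2) and the standard library are available. Lean on these libraries where they do the work, as an engineer would, in place of code of your own. Each camera call takes 0.05 s, during which the arm holds its last target. There are 200 camera calls.

## Working session

There is one attempt and no reset: what is moved stays moved. The work goes in short steps, Python scripts to look and compute and a tool call to move; the robot and the scene stay as the last step left them, time stands still between calls to the robot, and variables do not carry over. Pictures are saved under pics/ and viewed, at most 10 in all, crops included, and the job is handed in when it is done.

```bash
ls; mkdir -p pics
```

Run:
```python
from rig import ctrl
import cv2,numpy as np
o=ctrl.get_obs();print({k:np.round(v,3).tolist() for k,v in o.items()})
for n in("top","side"):
    s=ctrl.snapshot(n);cv2.imwrite(f"pics/{n}0.png",s["pixels"])
    print(n,{k:np.round(v,4).tolist() for k,v in s.items() if k!="pixels"})
```

```text
pics
rig.py
{'clock': 0.0, 'joint_positions': [-1.287, 0.528, 1.434, -0.0, 1.181, -0.178], 'joint_vel': [0.001, -0.0, -0.001, 0.001, -0.0, -0.0], 'joint_efforts': [-0.0, -44.004, -17.659, 0.063, 0.058, -0.0], 'tcp_pos': [0.279, -0.559, 0.222], 'ee_rot': [-0.001, 0.973, 0.229, -0.0], 'wrist_force': [0.406, 0.553, -0.127], 'wrist_torque': [-0.045, -0.025, -0.051], 'finger_force': 0.0, 'gripper_width': 0.087}
top {'fx': 347.7952, 'fy': 347.7952, 'cx': 255.7435, 'cy': 191.5596, 'position': [0.3891, 0.1112, 0.8841], 'rotation': [-0.689, -0.0784, 0.0777, 0.7163]}
side {'fx': 470.5666, 'fy': 470.5666, 'cx': 258.3121, 'cy': 188.9464, 'position': [0.3887, 0.8289, 0.4764], 'rotation': [-0.0905, -0.0625, 0.4971, 0.8607]}
```

View pics/top0.png

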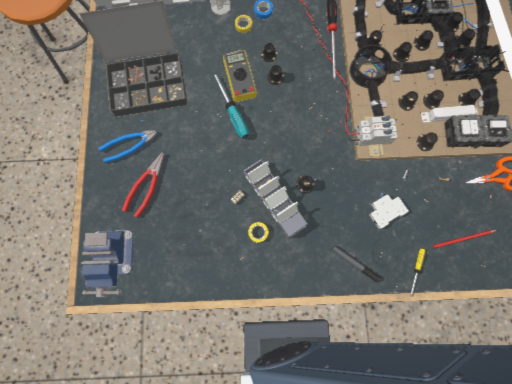

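View pics/side0.png

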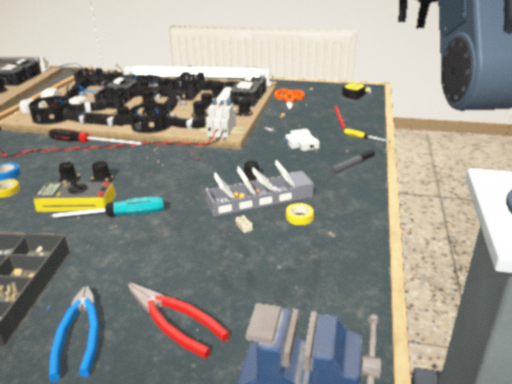

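The top view shows the strip running from about (257,168) to the label end at about (292,222). The tape is at (258,232), the terminals at (238,197) and the lampholder at (307,184). I'll zoom in on both views.

Create h.py:
```python
import numpy as np,cv2
from scipy.spatial.transform import Rotation as R
from rig import ctrl
def cam(s):
    q=s["rotation"];return R.from_quat([q[1],q[2],q[3],q[0]]).as_matrix(),np.array(s["position"])
def ray(s,u,v):
    M,p=cam(s);return p,M@np.array([(u-s["cx"])/s["fx"],-(v-s["cy"])/s["fy"],-1])
def onz(s,u,v,z):
    p,d=ray(s,u,v);return p+d*(z-p[2])/d[2]
def proj(s,P):
    M,p=cam(s);c=M.T@(np.array(P)-p);return s["cx"]-s["fx"]*c[0]/c[2],s["cy"]+s["fy"]*c[1]/c[2]
```

Run:
```python
import cv2,numpy as np
a=cv2.imread("pics/top0.png")[150:245,225:325];b=cv2.imread("pics/side0.png")[150:230,195:325]
cv2.imwrite("pics/topz.png",cv2.resize(a,None,fx=6,fy=6,interpolation=cv2.INTER_CUBIC))
cv2.imwrite("pics/sidez.png",cv2.resize(b,None,fx=6,fy=6,interpolation=cv2.INTER_CUBIC))
from h import *
s=ctrl.snapshot("top");print([onz(s,*p,.034).round(3).tolist() for p in[(292,222),(257,168)]], onz(s,258,232,.015).round(3))
```

```text
[[0.5, 0.022, 0.034], [0.641, 0.103, 0.034]] [0.481 0.107 0.015]
```

View pics/topz.png

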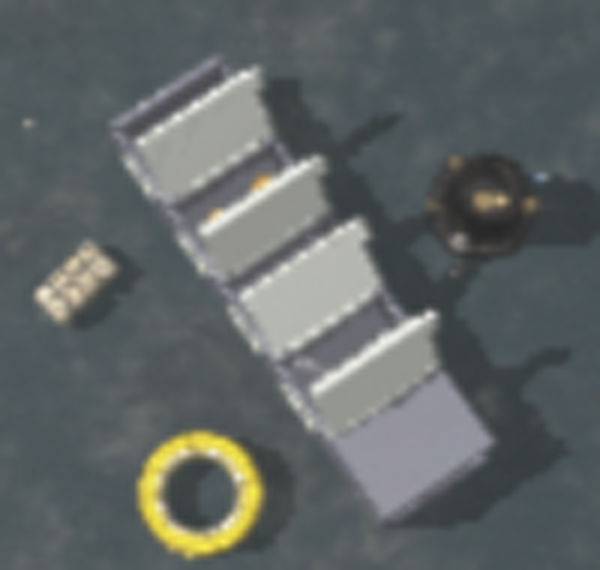

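View pics/sidez.png

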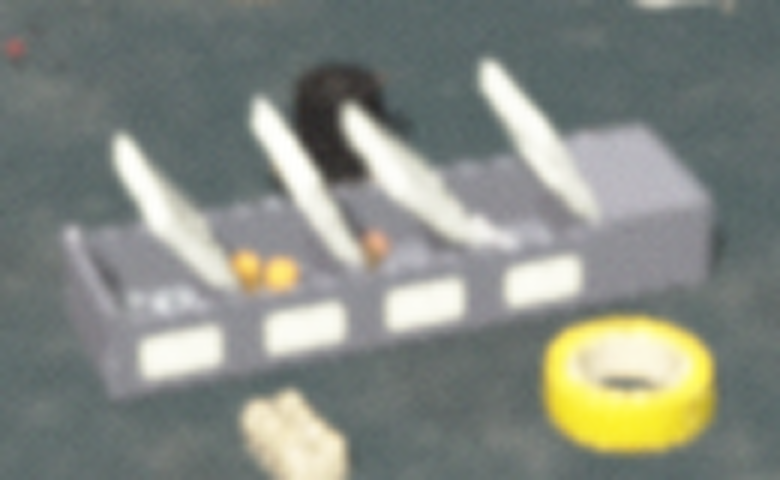

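The zoomed top view gives the strip's top corners: label end at (493,440) and (385,518), far end at (218,60) and (115,125). In the side view the label end corners are (640,125) and (710,205), and the lids are open about 0.7–1.1 rad. Next I'll compute the strip pose and check it against the given sizes and the side view.

Run:
```python
from h import *
s=ctrl.snapshot("top");t=ctrl.snapshot("side")
f=lambda x,y,o:((x+.5)/6-.5+o[0],(y+.5)/6-.5+o[1])
C=[onz(s,*f(x,y,(225,150)),.034) for x,y in[(493,440),(385,518),(115,125),(218,60)]]
C=np.array(C);print(C.round(4));d=lambda i,j:np.linalg.norm(C[i]-C[j])
print("L",d(0,3),d(1,2),"W",d(0,1),d(2,3))
D=[onz(t,*f(x,y,(195,150)),.034) for x,y in[(640,125),(710,205),(70,235)]];print("side",np.array(D).round(4))
ax=(C[0]+C[1]-C[2]-C[3]);ax/=np.linalg.norm(ax);c=C.mean(0);le=c+ax*.086
o=ctrl.get_obs();q=o["ee_rot"];M=R.from_quat([q[1],q[2],q[3],q[0]]).as_matrix()
print("ax",ax,"c",c,"label",le,"tool",M.round(3))
def T(v):return (M.T@v).round(4)
tgt=le.copy();print("shift to label (tcp z .06)",T(np.array([le[0],le[1],.06])-o["tcp_pos"]),"stroke dir",T(-ax))
y=np.degrees(np.arctan2(ax[1],ax[0]));print("yaw ax",y,"tool y yaw",np.degrees(np.arctan2(M[1,1],M[0,1])),"tool x yaw",np.degrees(np.arctan2(M[1,0],M[0,0])))
for n,z,p in[("tape",.0075,(200,492)),("lamp",.03,(482,205)),("term",.01,(75,283))]:
  P=onz(s,*f(*p,(225,150)),z);r=P-c;print(n,P.round(3),"along",(r@ax).round(3),"across",np.cross(ax,r)[2].round(3))
```

```text
[[ 0.4965 -0.0138  0.034 ]
 [ 0.4665  0.0322  0.034 ]
 [ 0.6365  0.1366  0.034 ]
 [ 0.6635  0.0918  0.034 ]]
L 0.1975699014427243 0.19945851401438502 W 0.054917836670647785 0.05229790148191987
side [[ 0.4954 -0.011   0.034 ]
 [ 0.4657  0.0395  0.034 ]
 [ 0.6614  0.0965  0.034 ]]
ax [-0.84866744 -0.52892681  0.        ] c [0.56573616 0.0617205  0.034     ] label [0.49275076 0.0162328  0.034     ] tool [[ 0.895  0.446 -0.   ]
 [ 0.446 -0.895  0.001]
 [ 0.    -0.001 -1.   ]]
shift to label (tcp z .06) [ 0.4481 -0.419   0.1626] stroke dir [ 9.955e-01 -9.440e-02  3.000e-04]
yaw ax -148.06702777024972 tool y yaw -63.48310861433998 tool x yaw 26.516881520671536
tape [0.483 0.107 0.007] along 0.047 across -0.082
lamp [ 0.596 -0.017  0.03 ] along 0.015 across 0.083
term [0.574 0.157 0.01 ] along -0.057 across -0.076
```

The sizes agree (198×54 against 202×56 mm) and the two views match to a few mm. Tool x needs a turn of about 5.4° to line up with the stroke. I'll go over the label end with the fingers shut.

Careful with the scale: shifts go in shares of 0.6 m and turns go in shares of pi rad. That gives: 0.3 m / 0.6 = 0.5, -0.28 m / 0.6 = -0.4667, -0.06 rad / 3.1416 = -0.0191.

>>> advance(ticks=[[0, 0.1667, -0.155, 0.0333, 0, 0, -0.0095], [0, 0.3333, -0.3117, 0.0667, 0, 0, -0.0191], [0, 0.5, -0.4667, 0.1, 0, 0, -0.0299], [0, 0.5, -0.4667, 0.1, 0, 0, -0.0299], [0, 0.5, -0.4667, 0.1, 0, 0, -0.0299], [0, 0.5, -0.4667, 0.1, 0, 0, -0.0299], [0, 0.5, -0.4667, 0.1, 0, 0, -0.0299], [0, 0.5, -0.4667, 0.1, 0, 0, -0.0299], [0, 0.5, -0.4667, 0.1, 0, 0, -0.0299], [0, 0.5, -0.4667, 0.1, 0, 0, -0.0299], [0, 0.5, -0.4667, 0.1, 0, 0, -0.0299], [0, 0.5, -0.4667, 0.1, 0, 0, -0.0299]], force=10)

```text
clock: 1.25
tcp_pos: [0.4227, -0.1725, 0.1623]
ee_rot: [-0.0, 0.961, 0.277, -0.0]
wrist_force: [-0.2, 0.1, 0.3]
gripper_width: 0.0154
finger_force: 0.0
```

Create w.py:
```python
from h import *
import sys
o=ctrl.get_obs();q=o["ee_rot"];M=R.from_quat([q[1],q[2],q[3],q[0]]).as_matrix()
ax=np.array([-.8487,-.5289,0]);c=np.array([.5657,.0617,0])
p=o["tcp_pos"]
for x in(.086,0,-.105):
  g=c+ax*x;g[2]=float(sys.argv[1]);print(x,"shift",(M.T@(g-p)).round(4))
print(o["clock"],np.round(p,4),"strip frame along",((p-c)@ax).round(4),"tool x yaw",np.degrees(np.arctan2(M[1,0],M[0,0])).round(2),np.round(o["wrist_force"],2))
```

```bash
python3 w.py .085
```

```text
0.086 shift [ 0.1599 -0.1223  0.0774]
0 shift [ 0.2459 -0.1219  0.0773]
-0.105 shift [ 0.3509 -0.1215  0.0773]
1.25 [ 0.4227 -0.1725  0.1623] strip frame along 0.2453 tool x yaw 32.19 [-0.16  0.05  0.25]
```

In the tool's units: 0.16 m / 0.6 = 0.2667, 0.128 m / 0.6 = 0.2133.

>>> advance(ticks=[[0, 0.0533, -0.04, 0.025, 0, 0, 0], [0, 0.1067, -0.0817, 0.0517, 0, 0, 0], [0, 0.16, -0.1217, 0.0767, 0, 0, 0], [0, 0.2133, -0.1633, 0.1033, 0, 0, 0], [0, 0.2667, -0.2033, 0.1283, 0, 0, 0], [0, 0.2667, -0.2033, 0.1283, 0, 0, 0], [0, 0.2667, -0.2033, 0.1283, 0, 0, 0], [0, 0.2667, -0.2033, 0.1283, 0, 0, 0]])

```text
clock: 1.92
tcp_pos: [0.4943, 0.0122, 0.0856]
ee_rot: [0.0, 0.961, 0.275, 0.0]
wrist_force: [-0.3, 0.2, 0.0]
gripper_width: 0.0007
finger_force: 0.0
```

```bash
python3 w.py .040
```

Run:
```python
from h import *
for n,r in(("top",(150,245,225,325)),("side",(120,230,195,325))):
  s=ctrl.snapshot(n)["pixels"][r[0]:r[1],r[2]:r[3]];s=cv2.resize(s,(400,400));globals()[n]=s
cv2.imwrite("pics/b.png",np.hstack([top,side]))
```

```text
0.086 shift [ 0.0008 -0.0043  0.0456]
0 shift [ 0.0868 -0.0043  0.0456]
-0.105 shift [ 0.1918 -0.0044  0.0456]
1.9167 [0.4943 0.0122 0.0856] strip frame along 0.0868 tool x yaw 31.9 [-0.33  0.2   0.02]
```

View pics/b.png

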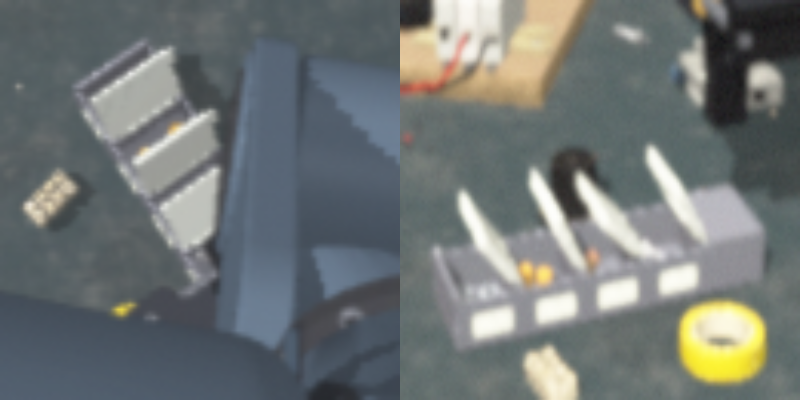

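The finger tip, at crop pixel (725,120), hangs straight over the middle of the label end at (712,215), and all lids are untouched. I'll lower it gently.

In the tool's units: 0.046 m / 0.6 = 0.0767, 0.04 m / 0.6 = 0.0667.

>>> advance(ticks=[[0, 0, -0.005, 0.025, 0, 0, 0], [0, 0, -0.005, 0.05, 0, 0, 0], [0, 0, -0.005, 0.0667, 0, 0, 0], [0, 0, -0.005, 0.0733, 0, 0, 0], [0, 0, -0.005, 0.0767, 0, 0, 0], [0, 0, -0.005, 0.0767, 0, 0, 0], [0, 0, -0.005, 0.0767, 0, 0, 0]])

```text
clock: 2.6
tcp_pos: [0.4926, 0.0155, 0.04]
ee_rot: [0.0, 0.962, 0.275, 0.0]
wrist_force: [-0.8, 0.3, -0.2]
gripper_width: 0.0005
finger_force: 0.0
```

```bash
python3 w.py .036
```

```text
0.086 shift [ 0.0005 -0.0006  0.004 ]
0 shift [ 0.0865 -0.0007  0.004 ]
-0.105 shift [ 0.1915 -0.0008  0.0041]
2.6 [0.4926 0.0155 0.04  ] strip frame along 0.0865 tool x yaw 31.87 [-0.81  0.32 -0.24]
```

Now a guarded touch, 1 mm at a time, to find the height of the top.

In the tool's units: 0.004 m / 0.6 = 0.0067, 0.002 m / 0.6 = 0.0033.

>>> advance(ticks=[[0, 0, 0, 0.0033, 0, 0, 0], [0, 0, 0, 0.0067, 0, 0, 0], [0, 0, 0, 0.0067, 0, 0, 0], [0, 0, 0, 0.0067, 0, 0, 0]])

```text
clock: 2.93
tcp_pos: [0.4923, 0.016, 0.0356]
ee_rot: [0.0, 0.961, 0.275, 0.0]
wrist_force: [-0.7, 0.3, 0.3]
gripper_width: 0.0003
finger_force: 0.0
```

>>> advance(ticks=[[0, 0, 0, 0.0017, 0, 0, 0], [0, 0, 0, 0.0017, 0, 0, 0]])

```text
clock: 3.1
tcp_pos: [0.4922, 0.016, 0.0345]
ee_rot: [-0.0, 0.961, 0.275, -0.0]
wrist_force: [0.2, -0.2, 0.3]
gripper_width: 0.0002
finger_force: 0.0
```

>>> advance(ticks=[[0, 0, 0, 0.0008, 0, 0, 0], [0, 0, 0, 0.0017, 0, 0, 0], [0, 0, 0, 0.0017, 0, 0, 0]])

```text
clock: 3.35
tcp_pos: [0.4923, 0.016, 0.0344]
ee_rot: [0.0, 0.961, 0.275, 0.0]
wrist_force: [-2.1, 0.2, 7.7]
gripper_width: 0.0002
finger_force: 3.8
```

```bash
python3 w.py .035
```

```text
0.086 shift [ 0.0005  0.0001 -0.0006]
0 shift [ 0.0865  0.     -0.0006]
-0.105 shift [ 0.1915 -0.     -0.0006]
3.35 [0.4923 0.016  0.0344] strip frame along 0.0865 tool x yaw 31.91 [-2.11  0.24  7.66]
```

The tip touches at z ≈ 0.0344. I'll back off 1 mm and draw along +x past the first lid.

In the tool's units: 0.048 m / 0.6 = 0.08, 0.04 m / 0.6 = 0.0667.

>>> advance(ticks=[[0, 0, 0, -0.0017, 0, 0, 0], [0, 0.0133, 0, -0.0017, 0, 0, 0], [0, 0.0267, 0, -0.0017, 0, 0, 0], [0, 0.04, 0, -0.0017, 0, 0, 0], [0, 0.0533, 0, -0.0017, 0, 0, 0], [0, 0.0667, 0, -0.0017, 0, 0, 0], [0, 0.08, 0, -0.0017, 0, 0, 0]])

```text
clock: 3.93
tcp_pos: [0.5346, 0.042, 0.0345]
ee_rot: [0.0, 0.961, 0.275, 0.001]
wrist_force: [0.3, 0.2, -0.2]
gripper_width: 0.0003
finger_force: 0.0
```

```bash
python3 w.py .035
```

Run:
```python
from h import *
s=ctrl.snapshot("side")["pixels"][120:230,195:325]
cv2.imwrite("pics/c.png",cv2.resize(s,(650,550)))
```

```text
0.086 shift [-0.0492 -0.0003 -0.0006]
0 shift [ 0.0368 -0.0003 -0.0005]
-0.105 shift [ 0.1418 -0.0003 -0.0003]
3.9333 [0.5346 0.042  0.0345] strip frame along 0.0368 tool x yaw 31.91 [ 0.28  0.2  -0.19]
```

View pics/c.png

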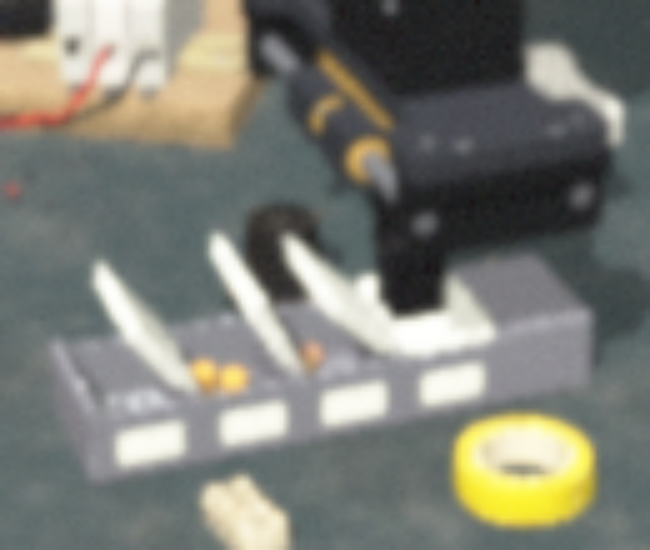

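The first lid lies flat under the fingers at (420,310), the strip hasn't moved and there is no force. I'll carry on over the rest.

In the tool's units: 0.072 m / 0.6 = 0.12, 0.064 m / 0.6 = 0.1067.

>>> advance(ticks=[[0, 0.0133, 0, 0, 0, 0, 0], [0, 0.0267, 0, 0, 0, 0, 0], [0, 0.04, 0, 0, 0, 0, 0], [0, 0.0533, 0, 0, 0, 0, 0], [0, 0.0667, 0, 0, 0, 0, 0], [0, 0.08, 0, 0, 0, 0, 0], [0, 0.0933, 0, 0, 0, 0, 0], [0, 0.1067, 0, 0, 0, 0, 0], [0, 0.12, 0, 0, 0, 0, 0]])

```text
clock: 4.73
tcp_pos: [0.5955, 0.08, 0.0346]
ee_rot: [0.0, 0.962, 0.275, 0.001]
wrist_force: [0.2, 0.4, 0.4]
gripper_width: 0.0006
finger_force: 0.0
```

```bash
python3 w.py .035
```

```text
0.086 shift [-0.121  -0.0002 -0.0006]
0 shift [-0.035  -0.0002 -0.0005]
-0.105 shift [ 0.07   -0.0003 -0.0003]
4.7333 [0.5955 0.08   0.0346] strip frame along -0.035 tool x yaw 31.89 [0.16 0.43 0.4 ]
```

In the tool's units: 0.062 m / 0.6 = 0.1033, 0.056 m / 0.6 = 0.0933.

>>> advance(ticks=[[0, 0.0133, 0, 0, 0, 0, 0], [0, 0.0267, 0, 0, 0, 0, 0], [0, 0.04, 0, 0, 0, 0, 0], [0, 0.0533, 0, 0, 0, 0, 0], [0, 0.0667, 0, 0, 0, 0, 0], [0, 0.08, 0, 0, 0, 0, 0], [0, 0.0933, 0, 0, 0, 0, 0], [0, 0.1033, 0, 0, 0, 0, 0], [0, 0.1033, 0, 0, 0, 0, 0]])

```text
clock: 5.48
tcp_pos: [0.6485, 0.1129, 0.0347]
ee_rot: [0.0, 0.961, 0.275, 0.001]
wrist_force: [-0.1, 0.6, 0.3]
gripper_width: 0.0006
finger_force: 0.0
```

```bash
python3 w.py .035
```

```text
0.086 shift [-0.1833 -0.0004 -0.0007]
0 shift [-0.0973 -0.0004 -0.0006]
-0.105 shift [ 0.0077 -0.0003 -0.0003]
5.4833 [0.6485 0.1129 0.0347] strip frame along -0.0973 tool x yaw 31.94 [-0.11  0.61  0.33]
```

>>> advance(ticks=[[0, 0, 0, -0.0167, 0, 0, 0], [0, 0, 0, -0.05, 0, 0, 0], [0, 0, 0, -0.1, 0, 0, 0], [0, 0, 0, -0.1667, 0, 0, 0], [0, 0.05, 0, -0.2167, 0, 0, 0], [0, 0.1167, 0, -0.2333, 0, 0, 0], [0, 0.1667, 0, -0.25, 0, 0, 0], [0, 0.1667, 0, -0.25, 0, 0, 0], [0, 0.1667, 0, -0.25, 0, 0, 0]])

```text
clock: 6.23
tcp_pos: [0.7323, 0.1655, 0.1858]
ee_rot: [0.0, 0.961, 0.275, 0.001]
wrist_force: [-1.0, -0.1, -0.1]
gripper_width: 0.0008
finger_force: 0.0
```

Run:
```python
from h import *
s=ctrl.snapshot("side")["pixels"][120:230,195:325]
t=ctrl.snapshot("top")["pixels"][150:245,225:325]
cv2.imwrite("pics/d.png",np.hstack([cv2.resize(s,(400,400)),cv2.resize(t,(400,400))]))
```

```text
(no output)
```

View pics/d.png

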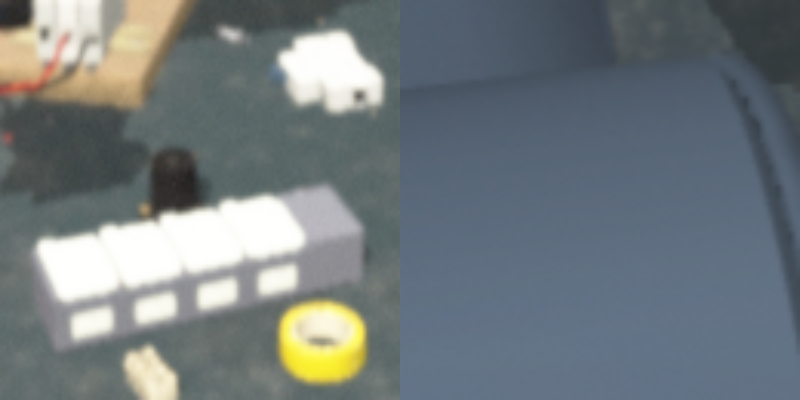

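The side view shows all four lids flat, spanning (40,240) to (300,240). The strip and the objects beside it look unmoved, and the arm is clear, so I'll hand in.

```bash
python3 -c "
from rig import ctrl
print(ctrl.finish_job())"
```

```text
the job is handed in; nothing more can be done
None
```

I handed the job in at about 6 s of robot time: the last side view shows all four lids flat, the strip and its neighbours apparently unmoved, and the arm clear; no verdict was returned.

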